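# Shuttle a photomask to the handover stop and hold its tray up level

## Task

Push the mask carrier along its slide, tray seated in it, until it clicks fully home against the red stop. Then take the tray by its orange arch handle, lift it straight up and finish while still holding it, steady and level, at least 10 cm above the carrier, with the glass mask lying in place and the carrier still home. Keep the tray level all the time, do not touch the glass, and leave the other things on the bench where they are.

Things in the scene. Friction and masses are not known exactly. Their poses are not given: they have to be found in the camera images.
- rail: Aluminium slide base, 190 mm (its x) by 365 mm (its y), fixed to the bench at a varying place and yaw. Origin on the bench surface, about the middle of the base; z up. The carrier slides along its +y axis towards a red stop block at its +y end. Blue side lips along the -y part (up to y = +5 mm, top 49 mm above the bench) overhang the tray's two edges, so the tray can be lifted only when the carrier is home.
- carrier (a joint): Travel of the dark steel carrier along the slide's +y, 0 to 0.160 m; it starts at 0; 0.160 is fully home against the stop. Friction is about 2 N; at about 10 mm before home a spring catch needs about 4 N more, then snaps the carrier home and keeps it there.
- tab_top (a point): Middle of the top face of the yellow upright push tab on the carrier's -y end: 40 mm wide along the slide's x, 12 mm thick along y, rising 60 mm; its top is 92 mm above the bench. Its -y face is free to push on. Axes as the slide's.
- nest (a point): Centre of the carrier's flat floor on which the tray rests, 34 mm above the bench, 88 mm in +y from the tab. Low rims locate the tray with about 2 mm play. Axes as the slide's.
- tray: Black tray with an arch handle, loose in the carrier; plate 150 mm (its x) by 130 mm (its y), 6 mm thick, about 0.3 kg. Origin at the centre of its underside, z up, y along the slide within a degree or two at the start. It balances under the middle of the handle.
- handle (a point): Middle of the orange handle bar over the tray's centre, 68 mm above the tray's underside. The bar runs along the tray's x, 120 mm long, 12 by 12 mm in section, on uprights at its ends; 53 mm of free room between the bar and the glass beneath. Grip it at the middle, fingers closing along the tray's y.
- seat (a point): Centre of the tray's upper face, where the mask lies, 6 mm above its underside.
- mask: Amber glass photomask, 100 by 100 by 3 mm, 75 g, lying loose on the tray between 3 mm high lugs with 1.5 mm play. Origin at the centre of its underside.
- bottle_a: Bystander: amber bottle, 80 mm diameter, 200 mm high, standing on the left of the bench. Origin under its centre.
- bottle_b: Bystander: amber bottle, 72 mm diameter, 170 mm high, on the left. Origin under its centre.
- dish: Bystander: clear dish, 90 mm diameter, 18 mm high. Origin under its centre.
- objective: Bystander: brass microscope objective standing upright, 34 mm diameter, 48 mm high. Origin under its centre.
- tweezers: Bystander: steel tweezers lying flat, 125 mm long along its x. Origin under its middle.
- driver: Bystander: screwdriver with a red handle, 160 mm, lying on the bench beyond the slide.
There are look-alikes about, which are no part of the job. What is shaped like the tray but purple is not meant.

How it is judged:
On the way:
1. the carrier is clicked home with the tray seated in it and the mask in the tray (value of joint carrier above 0.157 m and distance between tray and nest below 0.008 m and distance between mask and seat below 0.007 m), for 0.2 s.
At the end, for the whole second after the job is handed in: The carrier is within 3 mm of home; the fingers hold the tray with its underside more than 90 mm above the carrier floor, level within 0.1 rad, still (under 20 mm/s and 0.15 rad/s), touching nothing of the slide, and the mask lies within 7 mm of its seat (value of joint carrier above 0.157 m and z of tray in the frame of nest above 0.09 m and angle between tray's own z axis and vertical below 0.1 rad and linear speed of tray below 0.02 m/s and angular speed of tray below 0.15 rad/s and contact force between tray and the fingers above 1 N and contact force between tray and rail below 0.1 N and distance between mask and seat below 0.007 m); the arm keeps its last pose, push and grip.
It fails at once if the tray is tipped more than 15 degrees (angle between tray's own z axis and vertical above 0.26 rad).
It fails at once if the robot touches the glass mask (contact force between mask and the arm above 0.5 N or contact force between mask and the fingers above 0.5 N).
It fails at once if a bystander is shifted more than 30 mm or knocked over (distance of any of bottle_a, bottle_b, dish, objective, tweezers, driver from where it was at the start of the episode above 0.03 m or angle between any of bottle_a, bottle_b, objective's own z axis and vertical above 0.5 rad).
It also fails if it takes over 59 s, if anything falls off the work surface, if the arm or the gripper's body presses on something with over 40 N, if the wrist force passes 120 N, or if a joint passes its speed limit or range.

## Robot

A 6-joint arm with a two-finger parallel gripper is mounted at the origin on the work surface. World frame = base frame: x ahead of the robot, y to its left, z up, the work surface at z = 0. Lengths are in m, angles in rad, forces in N, time in s.
With the tool pointing down it reaches from about 0.275 to 0.725 m from the base axis. Payload 5.6 kg.
Tool frame: the origin (TCP) lies on the centre line of the jaws, within the pads' length; the fingertips stand bot.tips_ahead ahead of it and the grasp point (between the pads) lies 5 mm behind it (bot.tips_ahead is the distance from the TCP to the fingertips, in m); z points along the fingers, x is the direction in which the jaws open and shut, and the axes are right-handed (so a half turn about z gives the same grasp; the last joint's range is limited). The gripper opens to 85 mm and grips with 20 to 120 N. Pads are 22 mm wide; open, the fingers measure 114 mm over their backs; the gripper's body (76 mm by 85 mm) begins 54 mm behind the grasp point. The pads swing forward as they close: fully open they stand 13 mm farther back than shut.
Start: joints at [-1.03, 0.255, 0.108, 0, -1.424, -0.285], TCP at [0.139, -0.532, 0.245] pointing down, gripper open.
Joint ranges: [-2.95, 2.95], [-1.21, 1.97], [-1.09, 1.5], [-2.87, 1.71], [-2.94, -0.07], [-3.05, 3.05]. Speed limits (rad/s): [2.57, 2.57, 3.14, 3.14, 3.14, 3.14].

## Interface

Orientations are given as a unit quaternion [w, x, y, z].
In Python, from workcell import bot gives the robot as it stands.
- The arm moves only by the tool apply_moves, never from a script. Its arguments are lists of equal length, an entry for each row: "dr": the turn, a rotation vector about the tool's x, y, z in rad, a list of three; "dp": the shift along the tool's x, y, z in cm, a list of three; "fingers": the closure, from 0 (fully open) to 1 (shut). A call has 1 to 20 rows; each row is the pose to reach, as a shift and turn from the pose measured when the call began, along the tool's axes at that moment; what a row does not reach only later rows make up. A row lasts 1/8 s, in which the tool goes at most 62.5 mm and 10.7 degrees, less where a joint would pass 70% of its speed; a pose out of reach is approached as far as the arm can. A call with a gripper value outside its range is refused whole. The fingers move at their own pace and stop on an object; "force" is the grip in N (left out, the last holds). Time passes only in rows, so rows that repeat a pose let the fingers close. It gives the time, the measured TCP pose, the force and the opening at its end, in the units of the state.
- bot.get_obs(): the state, without advancing time (a new reading comes with each control period).
- bot.get_image(name): name is "side" or "top" or "wrist"; returns a dict with "image" (400x640x3 uint8, blue, green, red), "K" (3x3 intrinsics, pixels), "view" (4x4, takes a point from world to camera coordinates). Camera axes: x right, y up, looking along -z (the intrinsics and any distortion apply to the point x, -y, -z); pixel columns grow to the right and rows downward; lengths in m; the calibration is good to about 2 mm. The wrist camera is an equidistant fisheye: a pixel r from the principal point sees the ray r / f radians off the axis. A picture is of the moment at which its call begins. There is no depth.
- bot.hand_in(): hands the job in, once; it reports no verdict.
The state is a dict: "time_s": time; "joint_positions": joint angles; "joint_vel": joint speeds; "tau": joint torques, N m; "tcp_pos": TCP position; "orientation": TCP orientation; "force": force on the tool from outside, world axes, zero at the start; "torque": the same for the moment, N m; "finger_gap": finger opening in m.
Only numpy, scipy, OpenCV 4.12 (cv2) and the standard library are available. Lean on these libraries where they do the work, as an engineer would, in place of code of your own. Each camera call takes 0.05 s, during which the arm holds its last target. There are 200 camera calls.

## Working session

There is one attempt and no reset: what is moved stays moved. The work goes in short steps, Python scripts to look and compute and a tool call to move; the robot and the scene stay as the last step left them, time stands still between calls to the robot, and variables do not carry over. Pictures are saved under pics/ and viewed, about 8 in all and at most 12, crops included, and the job is handed in when it is done.

Besides the shell and the picture viewer there is one more tool, called after "Request:" by a JSON object that holds its "op" and its "data". apply_moves: Moves the arm, as the interface text tells. Its arguments: {"type":"object","properties":{"dr":{"type":"array"},"dp":{"type":"array"},"fingers":{"type":"array"},"force":{"type":"number"}},"required":["dr","dp","fingers"]}

```bash
mkdir -p pics; ls
cat > h.py <<'E'
import numpy as np, cv2
from workcell import bot
from scipy.spatial.transform import Rotation as R
def get(n,save=None):
    d=bot.get_image(n); d['image']=np.array(d['image'])
    if save: cv2.imwrite('pics/'+save,d['image'])
    return d
def ray(d,u,v,fish=False):
    K=np.array(d['K']);V=np.array(d['view'])
    x=(u-K[0,2])/K[0,0]; y=(v-K[1,2])/K[1,1]
    if fish:
        r=np.hypot(x,y); s=np.sin(r)/r if r>1e-9 else 1; c=np.array([x*s,-y*s,-np.cos(r)])
    else: c=np.array([x,-y,-1.])
    Rm=V[:3,:3]; o=-Rm.T@V[:3,3]; return o,Rm.T@c
def onz(d,u,v,z,fish=False):
    o,r=ray(d,u,v,fish); return o+r*(z-o[2])/r[2]
E
python3 - <<'E'
from h import *
o=bot.get_obs(); print(o['tcp_pos'],o['orientation'],bot.tips_ahead,o['finger_gap'])
print(R.from_quat(np.roll(o['orientation'],-1)).as_matrix().round(3))
a=get('top','top0.png');b=get('side','side0.png')
for d in(a,b): print(np.array(d['K']),np.array(d['view']).round(3), [k for k in d])
E
```

```text
pics
[ 0.13911175 -0.53161564  0.24438881] [-7.72518019e-04  6.11158883e-01  7.91507359e-01  5.69014903e-04] 0.014 0.08494955746888071
[[-0.253  0.967 -0.001]
 [ 0.967  0.253  0.002]
 [ 0.002 -0.    -1.   ]]
[[479.511507     0.         316.17040009]
 [  0.         479.511507   194.53663295]
 [  0.           0.           1.        ]] [[-5.800e-02 -9.980e-01 -1.000e-03  3.200e-02]
 [ 9.780e-01 -5.700e-02  2.010e-01 -5.310e-01]
 [-2.010e-01  1.100e-02  9.800e-01 -1.315e+00]
 [ 0.000e+00  0.000e+00  0.000e+00  1.000e+00]] ['image', 'K', 'view']
[[377.42042043   0.         317.82875589]
 [  0.         377.42042043 200.53568372]
 [  0.           0.           1.        ]] [[ 0.921 -0.39   0.017 -0.466]
 [ 0.185  0.473  0.861 -0.184]
 [-0.344 -0.79   0.508 -1.08 ]
 [ 0.     0.     0.     1.   ]] ['image', 'K', 'view']
```

View pics/top0.png

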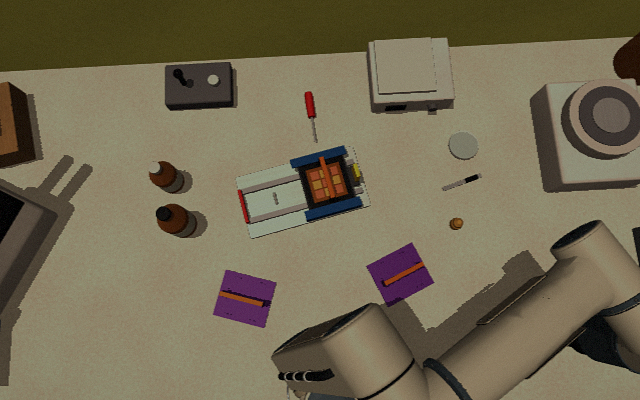

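View pics/side0.png

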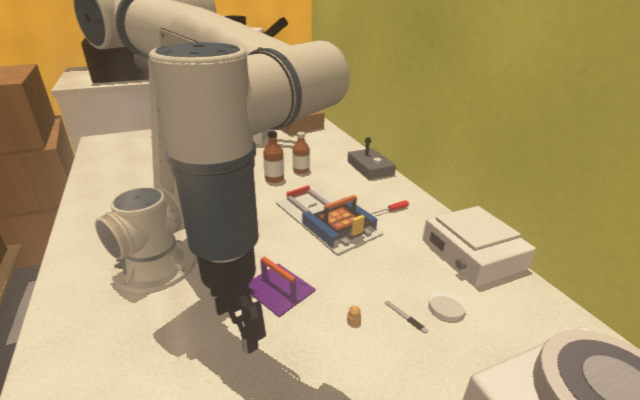

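The top view shows the rail at about (303,192), the red stop at (243,206), the yellow tab at (357,172), and the tray with its orange bar at about (325,178). The purple decoys are at (245,298) and (400,273). The side view agrees. Next I measure by colour.

```bash
cat >> h.py <<'E'
def blobs(im,lo,hi,box=None,amin=15):
    h=cv2.cvtColor(im,cv2.COLOR_BGR2HSV); m=cv2.inRange(h,lo,hi)
    if box: z=np.zeros_like(m); z[box[1]:box[3],box[0]:box[2]]=m[box[1]:box[3],box[0]:box[2]]; m=z
    c,_=cv2.findContours(m,cv2.RETR_EXTERNAL,cv2.CHAIN_APPROX_NONE)
    return sorted([x for x in c if cv2.contourArea(x)>=amin],key=cv2.contourArea,reverse=True)
E
python3 - <<'E'
from h import *
d={'image':cv2.imread('pics/top0.png')}
d=get('top')
box=(225,135,380,245)
for nm,lo,hi,z in [('yellow',(23,120,90),(35,255,255),.092),('red',(0,180,70),(4,255,255),.05),('red2',(175,150,70),(180,255,255),.05),('blue',(100,120,40),(125,255,255),.049),('orange',(5,150,130),(16,255,255),.105),('white',(0,0,120),(180,70,255),.01)]:
    for c in blobs(d['image'],lo,hi,box)[:3]:
        b=cv2.boxPoints(cv2.minAreaRect(c)); ctr=b.mean(0)
        print(nm,cv2.contourArea(c),ctr.round(1),onz(d,*ctr,z).round(4)); print([onz(d,*p,z)[:2].round(4).tolist() for p in b])
cv2.imwrite('pics/crop.png',cv2.resize(d['image'][135:245,225:380],None,fx=5,fy=5,interpolation=cv2.INTER_CUBIC))
E
```

```text
yellow 42.0 [356.  169.5] [ 0.5889 -0.1143  0.092 ]
[[0.6058, -0.1044], [0.6088, -0.1165], [0.5721, -0.1243], [0.5692, -0.1122]]
red 69.5 [242.8 205.8] [0.512  0.2115 0.05  ]
[[0.5585, 0.2261], [0.5602, 0.2173], [0.4662, 0.1971], [0.4645, 0.2059]]
blue 455.0 [332.8 207.6] [ 0.4921 -0.0442  0.049 ]
[[0.4878, 0.0376], [0.523, -0.121], [0.4963, -0.1262], [0.4614, 0.0318]]
blue 377.5 [317.6 156.4] [ 0.6456 -0.0099  0.049 ]
[[0.6406, 0.072], [0.6758, -0.0871], [0.6506, -0.0919], [0.6156, 0.0667]]
orange 111.5 [325.  177.2] [ 0.5688 -0.0256  0.105 ]
[[0.6242, -0.0026], [0.6292, -0.0226], [0.5143, -0.0484], [0.5095, -0.0286]]
orange 46.0 [319.4 193.5] [ 0.5235 -0.0073  0.105 ]
[[0.5309, 0.0059], [0.5367, -0.0151], [0.5161, -0.0205], [0.5103, 0.0005]]
orange 41.5 [314.6 175.3] [0.5758 0.0028 0.105 ]
[[0.5831, 0.0151], [0.5885, -0.0044], [0.5685, -0.0096], [0.5631, 0.0099]]
white 16680.5 [302.  189.5] [0.5583 0.0414 0.01  ]
[[0.7404, 0.2652], [0.7131, -0.2], [0.3846, -0.1721], [0.4105, 0.2718]]
```

View pics/crop.png

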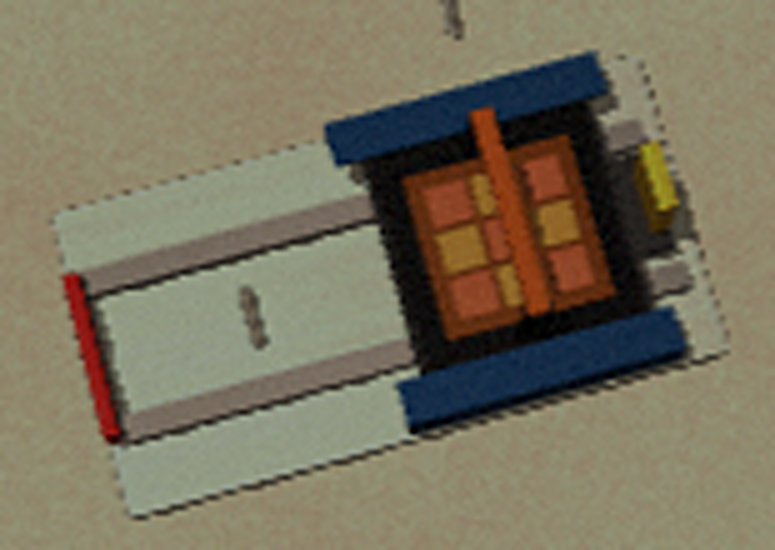

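Request:
{"op": "apply_moves", "data": {"dr": [[0, 0, 0], [0, 0, 0.005], [0, 0, 0.01], [0, 0, 0.015], [0, 0, 0.02], [0, 0, 0.025], [0, 0, 0.03], [0, 0, 0.038], [0, 0, 0.038], [0, 0, 0.038], [0, 0, 0.038], [0, 0, 0.038], [0, 0, 0.038], [0, 0, 0.038], [0, 0, 0.038]], "dp": [[0.5, 1.1, 0.1], [1.9, 4.3, 0.3], [3.8, 8.6, 0.7], [5.9, 13.5, 1.1], [8.0, 18.3, 1.5], [10.1, 23.1, 1.9], [12.2, 28, 2.3], [14.3, 32.8, 2.7], [16.5, 37.7, 3.1], [18.6, 42.5, 3.5], [20.7, 47.3, 3.9], [22.3, 51.1, 4.2], [23.2, 53, 4.4], [23.5, 53.8, 4.4], [23.5, 53.8, 4.4]], "fingers": [1, 1, 1, 1, 1, 1, 1, 1, 1, 1, 1, 1, 1, 1, 1]}}

```text
time_s: 2.02
tcp_pos: [0.5999, -0.1684, 0.201]
orientation: [-0.001, 0.626, 0.78, 0.0]
force: [0.3, -0.2, 0.1]
finger_gap: -0.0002
```

Run:
```python
from h import *
o=bot.get_obs(); print(o['time_s'],o['tcp_pos'],o['finger_gap'],o['force'])
print(R.from_quat(np.roll(o['orientation'],-1)).as_matrix().round(4))
d=get('wrist','w1.png'); print(np.array(d['K']))
```

```text
2.025 [ 0.59987629 -0.16844482  0.20102915] -0.0001798712750886521 [ 0.29925181 -0.23907984  0.08937954]
[[-2.159e-01  9.764e-01 -6.000e-04]
 [ 9.764e-01  2.159e-01  1.300e-03]
 [ 1.300e-03 -3.000e-04 -1.000e+00]]
[[309.70691629   0.         315.878329  ]
 [  0.         309.70691629 200.43221704]
 [  0.           0.           1.        ]]
```

View pics/w1.png

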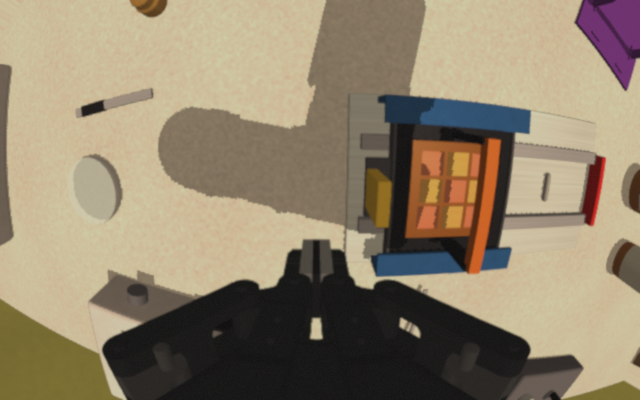

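The wrist view shows the yellow tab at (378,198), the bar at (485,205), and the closed fingers at (317,245), clear on the tab's -y side. I'll cross-check the positions from this view.

Run:
```python
from h import *
d=get('wrist'); O=np.array([.5524,.0471]); ry=np.array([-.2164,.9763]); rx=np.array([.9763,.2164])
for nm,lo,hi,z,box in [('yellow',(20,120,40),(35,255,255),.092,(355,150,395,235)),('bar',(5,190,110),(14,255,255),.108,(465,130,505,275)),('blue',(100,120,40),(125,255,255),.049,(350,85,540,290)),('red',(0,180,60),(4,255,255),.05,(570,140,610,240))]:
    for c in blobs(d['image'],lo,hi,box,60)[:2]:
        w=np.array([onz(d,*p[0],z,True)[:2] for p in c]); b=cv2.minAreaRect(w.astype(np.float32))
        p=w-O; ry_=p@ry; rx_=p@rx
        print(nm,np.round(b[0],4),np.round(b[1],4),round(b[2],2),'x',rx_.min().round(4),rx_.max().round(4),'y',ry_.min().round(4),ry_.max().round(4))
```

```text
yellow [ 0.5853 -0.1184] [0.0489 0.0213] 12.67 x -0.0282 0.0207 y -0.1794 -0.158
bar [ 0.5699 -0.0273] [0.1187 0.0134] 12.21 x -0.0584 0.0603 y -0.0834 -0.0696
blue [ 0.4946 -0.0444] [0.0246 0.1682] 12.46 x -0.0885 -0.0639 y -0.1609 0.0073
blue [ 0.6525 -0.0413] [0.026  0.1054] 12.46 x 0.0656 0.0916 y -0.1606 -0.0552
red [0.5199 0.1837] [0.0907 0.0317] 12.41 x -0.0475 0.0432 y 0.1246 0.1563
```

Request:
{"op": "apply_moves", "data": {"dr": [[0, 0, 0], [0, 0, 0], [0, 0, 0], [0, 0, 0], [0, 0, 0], [0, 0, 0], [0, 0, 0], [0, 0, 0], [0, 0, 0], [0, 0, 0], [0, 0, 0], [0, 0, 0], [0, 0, 0]], "dp": [[0, 0, 1], [0, 0, 3], [0, 0, 6], [0, 0, 9], [0, 0, 11.5], [0, 0, 12.7], [0, 0, 12.7], [0.7, 0, 12.7], [1.4, 0, 12.7], [2.1, 0, 12.7], [2.8, 0, 12.7], [3.2, 0, 12.7], [3.2, 0, 12.7]], "fingers": [1, 1, 1, 1, 1, 1, 1, 1, 1, 1, 1, 1, 1]}}

```text
time_s: 3.75
tcp_pos: [0.5926, -0.1373, 0.0745]
orientation: [-0.0, 0.626, 0.78, 0.0]
force: [-0.0, 0.9, -0.8]
finger_gap: 0.0
```

Request:
{"op": "apply_moves", "data": {"dr": [[0, 0, 0], [0, 0, 0], [0, 0, 0], [0, 0, 0], [0, 0, 0], [0, 0, 0], [0, 0, 0], [0, 0, 0], [0, 0, 0], [0, 0, 0], [0, 0, 0], [0, 0, 0], [0, 0, 0], [0, 0, 0], [0, 0, 0], [0, 0, 0], [0, 0, 0], [0, 0, 0], [0, 0, 0], [0, 0, 0]], "dp": [[0.3, 0, 0], [0.7, 0, 0], [1.3, 0, 0], [2.0, 0, 0], [2.8, 0, 0], [3.6, 0, 0], [4.4, 0, 0], [5.2, 0, 0], [6.0, 0, 0], [6.8, 0, 0], [7.6, 0, 0], [8.4, 0, 0], [9.2, 0, 0], [10, 0, 0], [10.8, 0, 0], [11.5, 0, 0], [12.2, 0, 0], [12.8, 0, 0], [13.2, 0, 0], [13.3, 0, 0]], "fingers": [1, 1, 1, 1, 1, 1, 1, 1, 1, 1, 1, 1, 1, 1, 1, 1, 1, 1, 1, 1]}}

```text
time_s: 6.25
tcp_pos: [0.5639, -0.0072, 0.0747]
orientation: [-0.0, 0.626, 0.78, 0.0]
force: [0.1, -1.0, -0.9]
finger_gap: -0.0
```

Run:
```python
from h import *
d=get('wrist','w2.png');print(bot.get_obs()['force'])
```

```text
[ 0.8031212   0.28938819 -0.4474823 ]
```

View pics/w2.png

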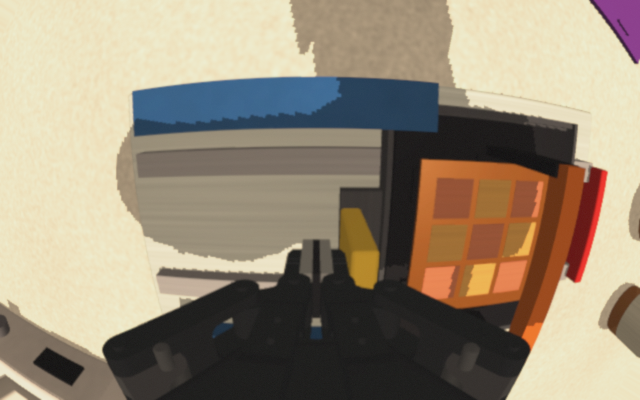

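The tab is ahead of the fingers at (360,245), and the tray is nearing the red stop at (590,225). I'll push slowly through the catch.

Request:
{"op": "apply_moves", "data": {"dr": [[0, 0, 0], [0, 0, 0], [0, 0, 0], [0, 0, 0], [0, 0, 0], [0, 0, 0], [0, 0, 0], [0, 0, 0]], "dp": [[0.3, 0, 0], [0.6, 0, 0], [0.9, 0, 0], [1.2, 0, 0], [1.5, 0, 0], [1.8, 0, 0], [2.0, 0, 0], [2.0, 0, 0]], "fingers": [1, 1, 1, 1, 1, 1, 1, 1]}}

```text
time_s: 7.3
tcp_pos: [0.5595, 0.0126, 0.0747]
orientation: [-0.001, 0.626, 0.78, 0.001]
force: [0.5, -1.3, 0.5]
finger_gap: 0.0003
```

Request:
{"op": "apply_moves", "data": {"dr": [[0, 0, 0], [0, 0, 0], [0, 0, 0], [0, 0, 0], [0, 0, 0], [0, 0, 0]], "dp": [[0.2, 0, 0], [0.4, 0, 0], [0.6, 0, 0], [0.8, 0, 0], [1.0, 0, 0], [1.0, 0, 0]], "fingers": [1, 1, 1, 1, 1, 1]}}

```text
time_s: 8.05
tcp_pos: [0.5574, 0.0223, 0.0747]
orientation: [-0.0, 0.626, 0.78, 0.0]
force: [1.6, -4.0, -1.6]
finger_gap: -0.0003
```

Run:
```python
from h import *
d=get('wrist','w3.png');print(bot.get_obs()['force'])
```

```text
[ 2.2173128  -3.94141439 -2.45910846]
```

View pics/w3.png

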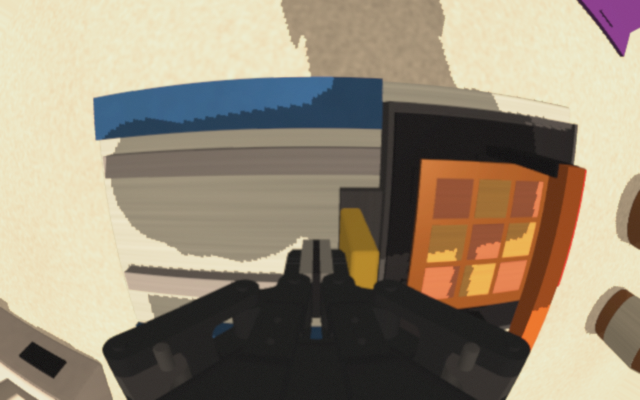

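The tab is still in contact and the force has risen to about 4.5 N, so the carrier is in the catch. I keep going.

Request:
{"op": "apply_moves", "data": {"dr": [[0, 0, 0], [0, 0, 0], [0, 0, 0], [0, 0, 0]], "dp": [[0.2, 0, 0], [0.4, 0, 0], [0.6, 0, 0], [0.6, 0, 0]], "fingers": [1, 1, 1, 1]}}

```text
time_s: 8.6
tcp_pos: [0.5572, 0.0227, 0.0749]
orientation: [0.003, 0.626, 0.78, -0.003]
force: [9.0, -25.2, -7.5]
finger_gap: 0.0001
```

The force is 25 N with no motion, so the carrier is against the stop. I back off, rise, and check.

Request:
{"op": "apply_moves", "data": {"dr": [[0, 0, 0], [0, 0, 0], [0, 0, 0], [0, 0, 0], [0, 0, 0], [0, 0, 0], [0, 0, 0], [0, 0, 0], [0, 0, 0], [0, 0, 0]], "dp": [[-0.5, 0, 0], [-1.5, 0, 0], [-2.5, 0, 0], [-2.5, 0, -2], [-2.5, 0, -5], [-2.5, 0, -8], [-2.5, 0, -11], [-2.5, 0, -13], [-2.5, 0, -14], [-2.5, 0, -14]], "fingers": [1, 1, 1, 1, 0.5, 0, 0, 0, 0, 0]}}

```text
time_s: 9.85
tcp_pos: [0.5627, -0.0005, 0.2153]
orientation: [0.003, 0.626, 0.78, -0.002]
force: [0.2, -0.9, 0.1]
finger_gap: 0.0854
```

Run:
```python
from h import *
o=bot.get_obs(); print(o['tcp_pos'],o['finger_gap'],o['force'])
print(R.from_quat(np.roll(o['orientation'],-1)).as_matrix().round(4))
d=get('wrist','w4.png'); O=np.array([.5524,.0471]); ry=np.array([-.2164,.9763]); rx=np.array([.9763,.2164])
for nm,lo,hi,z,box in [('yellow',(20,120,40),(35,255,255),.092,(320,130,420,300)),('bar',(5,190,110),(14,255,255),.108,None),('blue',(100,120,40),(125,255,255),.049,None),('red',(0,180,60),(4,255,255),.05,None)]:
    for c in blobs(d['image'],lo,hi,box,60)[:3]:
        w=np.array([onz(d,*p[0],z,True)[:2] for p in c]); b=cv2.minAreaRect(w.astype(np.float32))
        p=w-O; ry_=p@ry; rx_=p@rx
        print(nm,cv2.boundingRect(c),np.round(b[0],4),np.round(b[1],4),round(b[2],2),'x',rx_.min().round(4),rx_.max().round(4),'y',ry_.min().round(4),ry_.max().round(4))
```

```text
[ 5.62728684e-01 -5.15183652e-04  2.15341612e-01] 0.08536414438660568 [ 0.2353629  -0.91181547  0.05894156]
[[-2.164e-01  9.763e-01  1.500e-03]
 [ 9.763e-01  2.164e-01 -7.000e-03]
 [-7.100e-03 -1.000e-04 -1.000e+00]]
yellow (353, 167, 23, 56) [0.5513 0.0398] [0.0488 0.0187] 14.05 x -0.027 0.0214 y -0.0162 0.0031
yellow (406, 187, 14, 11) [0.5389 0.0813] [0.009  0.0121] 13.18 x -0.0103 -0.0013 y 0.0303 0.0424
bar (452, 136, 33, 131) [0.535  0.1311] [0.1184 0.0172] 12.06 x -0.0581 0.0604 y 0.0769 0.0942
bar (399, 223, 55, 10) [0.5632 0.0973] [0.0077 0.0507] 10.49 x 0.0166 0.0251 y 0.0214 0.072
bar (577, 0, 19, 21) [0.2982 0.2277] [0.0315 0.0096] 72.25 x -0.2173 -0.1984 y 0.2158 0.2451
blue (208, 95, 168, 27) [ 0.4929 -0.0404] [0.0232 0.1617] 12.28 x -0.0887 -0.0651 y -0.1534 0.0083
blue (220, 248, 149, 22) [ 0.6455 -0.0061] [0.0245 0.1594] 12.45 x 0.0672 0.0917 y -0.1517 0.0076
red (494, 146, 19, 81) [0.5164 0.2015] [0.0919 0.0162] 12.22 x -0.0477 0.0442 y 0.1504 0.1666
```

View pics/w4.png

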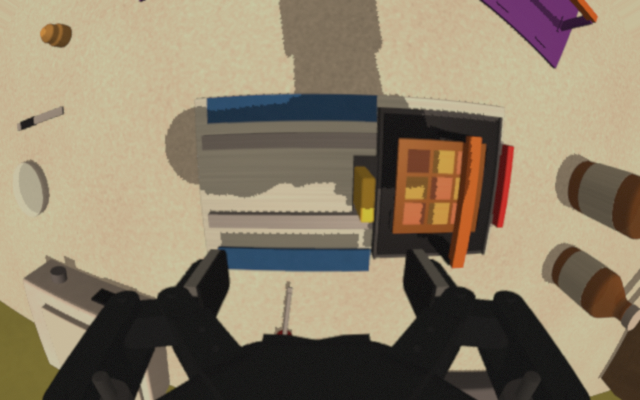

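The carrier is home: the tab and bar both moved about 0.160–0.162 m and the tray abuts the red stop at (503,185). I move over the bar and measure it from there, without y-parallax.

Request:
{"op": "apply_moves", "data": {"dr": [[0, 0.007, 0], [0, 0.007, 0], [0, 0.007, 0], [0, 0.007, 0], [0, 0.007, 0], [0, 0.007, 0], [0, 0.007, 0]], "dp": [[1, 0, 0], [4, 0.1, 0], [7.5, 0.1, 0], [11, 0.1, 0], [12.8, 0.1, 0], [13.4, 0.1, 0], [13.4, 0.1, 0]], "fingers": [0, 0, 0, 0, 0, 0, 0]}}

```text
time_s: 10.78
tcp_pos: [0.5343, 0.1303, 0.2133]
orientation: [-0.001, 0.626, 0.78, -0.001]
force: [-1.1, -0.2, 0.2]
finger_gap: 0.0857
```

Run:
```python
from h import *
o=bot.get_obs(); print(o['tcp_pos'],o['force'])
M=R.from_quat(np.roll(o['orientation'],-1)).as_matrix();print(M.round(4))
d=get('wrist','w5.png'); O=np.array([.5524,.0471]); ry=np.array([-.2164,.9763]); rx=np.array([.9763,.2164])
t=get('top')
for nm,d,f,box in(('w',d,True,None),('t',t,False,None)):
  for c in blobs(d['image'],(5,190,110),(14,255,255),box,40)[:3]:
    w=np.array([onz(d,*p[0],.108,f)[:2] for p in c]); b=cv2.minAreaRect(w.astype(np.float32))
    p=w-O; y=p@ry; x=p@rx
    print(nm,cv2.boundingRect(c),np.round(b[0],4),np.round(b[1],4),round(b[2],2),'x',x.min().round(4),x.max().round(4),'y',y.min().round(4),y.max().round(4),'tool dxy',(M.T@np.r_[np.array(b[0])-o['tcp_pos'][:2],0])[:2].round(4))
```

```text
[0.53425792 0.13032559 0.21330804] [-1.08423744 -0.24356966  0.18017652]
[[-2.166e-01  9.763e-01 -2.100e-03]
 [ 9.763e-01  2.166e-01 -7.000e-04]
 [-2.000e-04 -2.200e-03 -1.000e+00]]
w (262, 131, 98, 141) [0.5368 0.1207] [0.1188 0.0724] 36.11 x -0.057 0.0599 y 0.0457 0.1222 tool dxy [-0.01    0.0004]
t (385, 262, 39, 23) [ 0.295  -0.2181] [0.0112 0.1142] 24.37 x -0.3237 -0.2928 y -0.2594 -0.1472 tool dxy [-0.2884 -0.309 ]
```

View pics/w5.png

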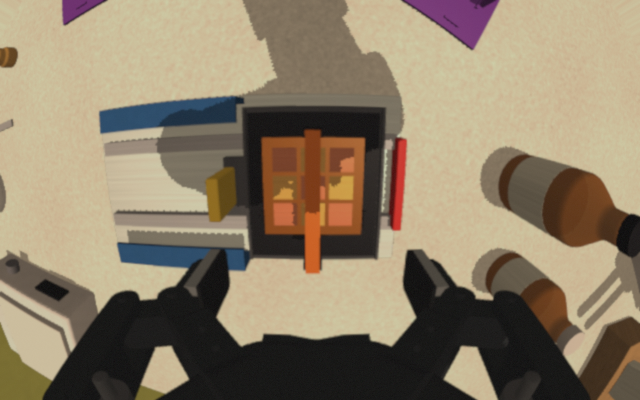

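The bar is vertical in the picture at column 313, between jaws centred at column 316. That calls for about −2 mm along tool x. I descend and close.

Request:
{"op": "apply_moves", "data": {"dr": [[0, 0, 0], [0, 0, 0], [0, 0, 0], [0, 0, 0], [0, 0, 0], [0, 0, 0], [0, 0, 0], [0, 0, 0], [0, 0, 0], [0, 0, 0], [0, 0, 0], [0, 0, 0], [0, 0, 0], [0, 0, 0], [0, 0, 0], [0, 0, 0], [0, 0, 0]], "dp": [[-0.2, 0, 1], [-0.2, 0, 4], [-0.2, 0, 7], [-0.2, 0, 9.5], [-0.2, 0, 11], [-0.2, 0, 11.6], [-0.2, 0, 11.6], [-0.2, 0, 11.6], [-0.2, 0, 11.6], [-0.2, 0, 11.6], [-0.2, 0, 11.6], [-0.2, 0, 11.6], [-0.2, 0, 11.6], [-0.2, 0, 11.6], [-0.2, 0, 11.6], [-0.2, 0, 11.6], [-0.2, 0, 11.6]], "fingers": [0, 0, 0, 0, 0, 0, 0, 0.4, 0.6, 0.7, 0.8, 0.9, 1, 1, 1, 1, 1], "force": 50}}

```text
time_s: 13.0
tcp_pos: [0.5348, 0.1276, 0.0977]
orientation: [-0.0, 0.626, 0.78, -0.001]
force: [-0.1, -2.5, 4.1]
finger_gap: 0.011
```

Request:
{"op": "apply_moves", "data": {"dr": [[0, 0, 0], [0, 0, 0], [0, 0, 0], [0, 0, 0], [0, 0, 0]], "dp": [[0, 0, -0.2], [0, 0, -0.5], [0, 0, -0.9], [0, 0, -1.2], [0, 0, -1.2]], "fingers": [1, 1, 1, 1, 1]}}

```text
time_s: 13.62
tcp_pos: [0.5349, 0.1277, 0.11]
orientation: [-0.0, 0.626, 0.78, -0.0]
force: [-0.6, -0.6, -4.0]
finger_gap: 0.0113
```

Run:
```python
from h import *
o=bot.get_obs(); print(o['tcp_pos'],o['force'],o['torque'],o['finger_gap'])
d=get('wrist','w6.png')
```

```text
[0.53494256 0.1277458  0.10996536] [-0.62384713 -0.63927726 -4.03012183] [ 0.00813904 -0.0365053  -0.04216348] 0.011296591518029234
```

View pics/w6.png

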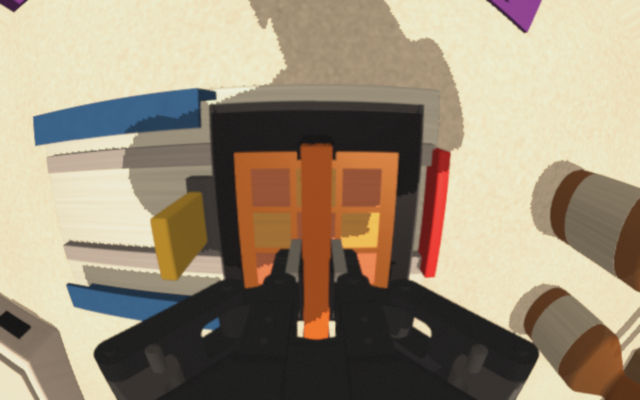

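The bar (317,240) is held in the pads. The tray is level with the glass in place, and the wrist force of −4 N matches its weight. I lift the rest of the way.

Request:
{"op": "apply_moves", "data": {"dr": [[0, 0, 0], [0, 0, 0], [0, 0, 0], [0, 0, 0], [0, 0, 0], [0, 0, 0], [0, 0, 0], [0, 0, 0], [0, 0, 0], [0, 0, 0], [0, 0, 0], [0, 0, 0], [0, 0, 0], [0, 0, 0], [0, 0, 0], [0, 0, 0]], "dp": [[0, 0, -0.2], [0, 0, -0.6], [0, 0, -1.4], [0, 0, -2.4], [0, 0, -3.6], [0, 0, -5], [0, 0, -6.4], [0, 0, -7.8], [0, 0, -9.1], [0, 0, -10.2], [0, 0, -11.1], [0, 0, -11.7], [0, 0, -12], [0, 0, -12], [0, 0, -12], [0, 0, -12]], "fingers": [1, 1, 1, 1, 1, 1, 1, 1, 1, 1, 1, 1, 1, 1, 1, 1]}}

```text
time_s: 15.68
tcp_pos: [0.5348, 0.1277, 0.2294]
orientation: [-0.001, 0.626, 0.78, -0.001]
force: [-0.2, 0.3, -3.9]
finger_gap: 0.0112
```

Run:
```python
from h import *
o=bot.get_obs(); print(o['tcp_pos'],o['force'],o['finger_gap'],abs(np.array(o['joint_vel'])).max())
a=get('wrist')['image'];b=get('side')['image']
cv2.imwrite('pics/e.png',np.vstack([cv2.resize(a,(480,300)),cv2.resize(b[100:350,180:580],(480,300))]))
```

```text
[0.53478796 0.12771807 0.22943181] [-0.18026433  0.30166325 -3.88237531] 0.011154870542648741 0.0014780938699659788
```

View pics/e.png

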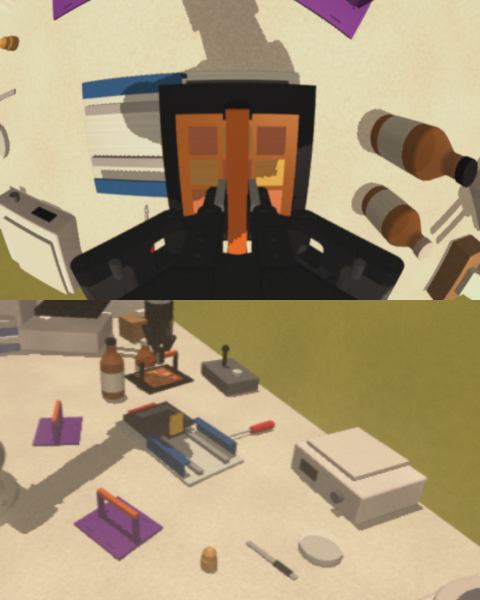

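The tray hangs level about 13 cm up (side view ~(158,375)) with the glass in place. The carrier is home at the red stop, (150,415), and the bystanders are undisturbed.

```bash
python3 -c "
from workcell import bot
print(bot.hand_in())"
```

```text
the job is handed in; nothing more can be done
None
```

I pushed the carrier home by its yellow tab, gripped the tray by the middle of its orange bar at 50 N, lifted it about 13 cm straight up and handed the job in at about 16 s.

- **Carrier home:** the catch showed up as about 4.5 N, then a hard stop at 25 N. The wrist camera, before gripping, put the travel at about 160–162 mm. That is slightly over the 160 mm maximum but within the 2 mm calibration. The last side view showed the carrier still at the red stop.
- **Tray held:** the tray looked level and the mask in place in the last pictures. The wrist force was −3.9 N, which matches the weight of tray and mask. The arm was still, at about 0.001 rad/s.
- **Finger gap:** it read 11.2 mm on the 12 mm bar, so the reading is slightly under the stated size.
- **Bystanders:** they looked undisturbed in the last pictures; I did not measure their positions.
- **Failed check:** a top-view colour measurement of the bar at the home position found only a purple decoy's handle, and the colour outline in the wrist picture merged the bar with the mask. I centred the grip by eye from the wrist picture instead.

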